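Square up the disc sander and fit its mitre gauge

ROBOT

A 6-joint arm with a two-finger parallel gripper is mounted at the origin on the work surface. World frame = base frame: x ahead of the robot, y to its left, z up, the work surface at z = 0. Lengths are in mm, angles in rad, forces in N, time in s.
With the tool pointing down it reaches from about 400 to 925 mm from the base axis. Payload 12.5 kg.
Tool frame: the origin (TCP) lies midway between the tips of the shut fingers; the grasp point (between the pads) lies 19 mm behind it; z points along the fingers, y is the line along which they close (so a half turn about z gives the same grasp; the last joint's range is limited). The gripper opens to 95 mm and grips with 3 to 60 N. Pads are 20 mm wide; open, the fingers measure 119 mm over their backs; the gripper's body (75 mm by 180 mm) begins 59 mm behind the grasp point.
Start: joints at [-1.318, 0.491, 1.559, -0, 1.092, -0.106], TCP at [219.493, -585.209, 214.661] pointing down, gripper open.
Joint ranges: [-3.1, 3.1], [-0.84, 2.19], [0.05, 2.79], [-1.13, 4.28], [0.06, 2.93], [-2.69, 2.69]. Speed limits (rad/s): [2.22, 2.22, 2.79, 3.14, 3.14, 3.14].

INTERFACE

Orientations are given as [roll, pitch, yaw] about the fixed x, y, z axes, in that order (R = Rz(yaw) Ry(pitch) Rx(roll)).
In Python, from cell import env gives the robot as it stands.
- The arm moves only by the tool carry_out, never from a script. Its argument "series" is a list of rows, each a list of 4 numbers: the shift along the world's x, y, z normalised to -1 to 1, where 1 is 5 cm, then the turn about the world's z normalised to -1 to 1, where 1 is 6 degrees. In form: [[x, y, z, turn], ...]. A call has exactly 5 rows; each row shifts and turns the commanded pose from where the row before left it; what a row does not reach is not made up. A row lasts 1/10 s, in which the tool goes at most 50 mm and 8.59 degrees, less where a joint would pass 70% of its speed; a pose out of reach is approached as far as the arm can. A call with a number of a shift or a turn outside -1 to 1 is refused whole. A call with a gripper value outside its range is refused whole. "fingers" is the closure, from -1 (fully open) to 1 (shut), set as the call begins (left out, the last holds). The fingers move at their own pace and stop on an object; the grip force is fixed at half the most. Time passes only in rows, so rows that do not move let the fingers close, or fill a call up. It gives the time, the measured TCP pose, the force, the opening and the grip force at its end, in the units of the state.
- env.state(): the state, without advancing time (a new reading comes with each control period).
- env.read_camera(name): name is "scene" or "top" or "wrist"; returns the picture (480x640x3 uint8, red, green, blue); there is no depth.
- env.calibration(name): a dict with "K" (3x3 intrinsics, pixels), "pose" (4x4, takes a point from camera to world coordinates). Camera axes: x right, y down, z forward; pixel columns grow to the right and rows downward; lengths in mm; the calibration is good to about 2 mm. A picture is of the moment at which its call begins: read the wrist's pose just before it. calibration takes no time and is no camera call; for the wrist camera it gives the pose at the moment of the call.
- env.job_done(): hands the job in; it is judged then, once.
Trained networks look in the newest picture that a camera, given by its name, has taken for a name from the list of things; names that differ only in an ending like _2 or _b are one class to them, and where a whole thing is asked for, a point or a joint stands for the part that bears it (a point fixed in the world has none). Each returns a list of dicts, best first, with "conf" (0 to 1); they miss things now and then, are a little off and sometimes report something else, mostly with a low value. They report only what shows in the picture. A call takes as long as a camera call. They do not tell look-alikes from the thing itself.
- env.look_for(camera, label): "position" ([row, column] as shares, 0 to 1, of the picture: columns of its width, rows of its height, amid what is visible of it).
The state is a dict: "t": time; "joints": joint angles; "qvel": joint speeds; "tau": joint torques, N m; "eef_pos": TCP position; "tcp_rot": TCP orientation; "ft_force": force on the tool from outside, world axes, zero at the start; "moment": the same for the moment, N m; "opening": opening from 0.0 (shut) to 1.0 (fully open); "grip_force": force on a finger pad.
Only numpy, scipy, OpenCV 4.12 (cv2) and the standard library are available. Lean on these libraries where they do the work, as an engineer would, in place of code of your own. Each camera call takes 0.05 s, during which the arm holds its last target. There are 200 camera calls.

TASK

The disc sander was last used for a bevel, so its table slopes down at the front. Turn the tilt knob on its sloping front until the table is level again, and fit the mitre gauge into the table's slot, its bar fully down and about midway along, ready for sanding ends square. Leave the other things on the bench where they are.

Things in the scene. Friction and masses are not known exactly. Their poses are not given: they have to be found in the camera images.
- sander_table (a joint): tilt of the sander's aluminium table about its hinge beside the disc, rad: 0 level, positive when the front edge (knob side) hangs down; range -0.12 to 0.34. One full turn of the knob tilts it 2 pi / 15 (24 degrees); it stays where the knob leaves it. A white scale, a tick each 5 degrees, hangs under the table's left end: its long tick meets the red pointer at level.
- slot_mid (a point): middle of the table's mitre slot, at the height of the table's top; tilts with it. y runs along the slot, x across it towards the disc, z square to the table. The slot is 22 mm wide, 11.5 mm deep, 240 mm long, open at the top and both ends, 65 mm behind the front edge. The brown disc, 150 mm across, stands 75 mm behind it and its housing rises 81 mm above the level table.
- knob_grip (a point): black fluted round tilt knob, 38 mm across, 26 mm tall, on the sloping green front of the sander. Point on its axis at mid height, 27 mm out from the panel. z: its axis, out of the panel, up and towards the robot, 30 degrees from vertical; x, y turn with it. Clockwise seen from outside (negative about z) raises the table's front: 15 rad of knob per rad of table. Takes about 0.25 N m.
- sander: the sander, green, fixed to the bench, 445 mm long, 268 mm wide, 221 mm tall, motor at the back; origin on the bench under it, x from its front (knob) to its back, y to the left, z up. The knob's grip point is at x = -161, z = 74 mm; when level the slot's middle is at x = -20, z = 140 mm and the table's front edge at x = -85 mm.
- mitre_gauge: mitre gauge, 0.5 kg, loose, standing on its steel bar: 180 mm along y, 19 mm wide, 9.5 mm high, lower edges rounded 4 mm. Origin under the bar's middle. On the bar an aluminium head 80 mm across, 8 mm thick, centred at y = 26 mm, and a fence 110 mm along x at y = 66 to 79 mm, top at z = 38 mm. In the slot the head rests on the table, the origin 9.5 mm below its top. Goes in either way round.
- gauge_grip (a point): on the gauge's upright red grip, 26 mm square with rounded edges, sides parallel to the bar, from 22 to 72 mm above the bar's underside. The point is on the grip's axis (y = 20 mm of the gauge), 60 mm above the bar's underside, near the balance point. Axes as the gauge's: y along the bar.
- try_square: try square lying flat: dark wooden stock 115 x 20 x 18 mm along y with a steel blade 150 mm long; origin under the stock. Bystander.
- offcut: pine offcut 110 x 40 x 20 mm lying on the bench in front of the sander; origin under its middle. Bystander.
- screwdriver: screwdriver with an orange handle, 200 mm long, lying, 26 mm thick; origin under its middle. Bystander.
- glue: white glue bottle 62 mm across, 170 mm tall; origin under its middle. Bystander.
- tape_measure: yellow tape measure 66 x 38 x 64 mm; origin under its middle. Bystander.
- spool: black spool 84 mm across, 70 mm tall, standing; origin under its middle. Bystander.
- sanding_block: cork sanding block 112 x 64 x 32 mm; origin under its middle. Bystander.
- table_front (a point): middle of the table's front edge, at its top. The table is 240 mm wide (y, along the disc), 135 mm deep (x) and 17 mm thick; its hinge line lies 130 mm behind this point and 5 mm below the table's top. Axes as slot_mid.
Things that resemble listed ones, but are neither listed nor needed, are in the scene too. What is shaped like the mitre_gauge but green is not meant.

How it is judged:
By the outcome, as a careful person would: the job done as asked, in the order asked, and still so for the second after the job is handed in, with the robot touching nothing.
It also fails if it takes over 64 s, if anything falls off the work surface, if the arm or the gripper's body presses on something with over 40 N, if the wrist force passes 120 N, or if a joint passes its speed limit or range.

## Working session

There is one attempt and no reset: what is moved stays moved. The work goes in short steps, Python scripts to look and compute and a tool call to move; the robot and the scene stay as the last step left them, time stands still between calls to the robot, and variables do not carry over. Pictures are saved under pics/ and viewed, at most 10 in all, crops included, and the job is handed in when it is done.

Besides the shell and the picture viewer there is one more tool, called after "Call:" as name(argument=value, ...), one argument or row to a line, values as JSON. carry_out: Moves the arm, as the interface text tells. Its arguments: {"type":"object","properties":{"series":{"type":"array","items":{"type":"array","items":{"type":"number","minimum":-1,"maximum":1}}},"fingers":{"type":"number"}},"required":["series"]}

```bash
mkdir -p pics; python3 - <<'E'
from cell import env
import cv2
for c in("scene","top"):
    im=env.read_camera(c);cv2.imwrite(f"pics/{c}0.png",im[:,:,::-1])
    k=env.calibration(c);print(c,k["K"].round(1).tolist(),k["pose"].round(3).tolist())
    for l in("mitre_gauge","knob_grip","slot_mid","table_front","gauge_grip"):
        print(l,[(round(d["position"][1]*640),round(d["position"][0]*480),round(d["conf"],2)) for d in env.look_for(c,l)])
print(env.state())
E
```

```text
scene [[496.7, 0.0, 317.7], [0.0, 496.7, 226.8], [0.0, 0.0, 1.0]] [[0.81, 0.509, -0.291, 845.861], [0.586, -0.701, 0.406, -530.526], [0.003, -0.499, -0.866, 1208.523], [0.0, 0.0, 0.0, 1.0]]
mitre_gauge [(314, 137, 0.82), (385, 163, 0.61)]
knob_grip [(342, 238, 0.48)]
slot_mid [(393, 261, 0.72), (327, 376, 0.63), (286, 234, 0.55)]
table_front [(393, 263, 0.59)]
gauge_grip [(384, 163, 0.73), (313, 139, 0.56)]
top [[559.1, 0.0, 316.4], [0.0, 559.1, 237.1], [0.0, 0.0, 1.0]] [[0.022, -0.995, 0.101, 345.499], [-1.0, -0.021, 0.014, 3.349], [-0.012, -0.101, -0.995, 1478.789], [0.0, 0.0, 0.0, 1.0]]
mitre_gauge [(216, 335, 0.91), (201, 246, 0.73), (389, 284, 0.19)]
knob_grip [(173, 185, 0.65)]
slot_mid [(329, 154, 0.68)]
table_front [(327, 157, 0.6)]
gauge_grip [(199, 245, 0.86), (214, 334, 0.7), (324, 157, 0.42)]
{'t': 0.6, 'joints': array([-1.31758569e+00,  4.90870577e-01,  1.55888426e+00, -3.78000786e-06,
        1.09167696e+00, -1.05648197e-01]), 'qvel': array([ 1.15234633e-03, -1.32041026e-04,  6.34122344e-05, -1.32441365e-03,
        1.23968252e-03,  8.54827461e-04]), 'tau': array([-4.79979917e-04, -6.12212205e+01, -2.58357418e+01,  6.93011913e-02,
        4.45593148e-02, -1.18422059e-05]), 'eef_pos': array([ 219.50372786, -585.21934445,  214.68465932]), 'tcp_rot': array([3.14143305e+00, 2.02980993e-05, 3.58860572e-01]), 'ft_force': array([-0.28034997, -0.20955827, -0.81388867]), 'moment': array([ 0.00396209,  0.03758285, -0.03070519]), 'grip_force': 0.0, 'opening': 1.0007043428427216}
```

View pics/top0.png

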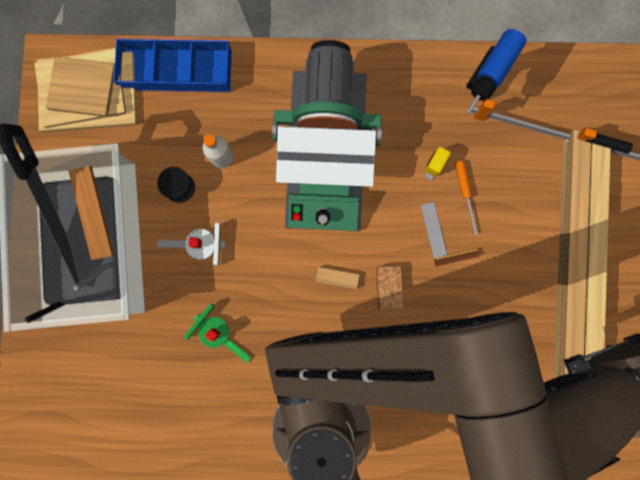

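View pics/scene0.png

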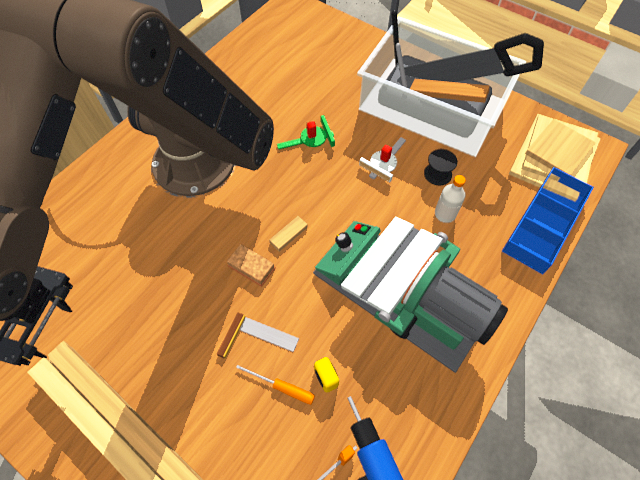

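Candidates for the mitre gauge, in top-view pixels:
- Aluminium gauge at (200,244), with a white fence at 217 and a grey bar to the left.
- Green gauge at (214,334), the look-alike.

I choose the aluminium one. Candidates for the knob are the black knob at (322,216) and the spool at (176,184); I choose the one on the green panel. I'll check both in a close crop.

```bash
cat > h.py <<'E'
from cell import env
import numpy as np, cv2
def proj(c,P,cal=None):
    k=cal or env.calibration(c); T=np.linalg.inv(k["pose"]); P=np.atleast_2d(P)
    q=(T[:3,:3]@P.T).T+T[:3,3]; q=(k["K"]@q.T).T; return q[:,:2]/q[:,2:]
def onz(c,u,v,z,cal=None):
    k=cal or env.calibration(c); d=k["pose"][:3,:3]@np.linalg.solve(k["K"],[u,v,1.]); o=k["pose"][:3,3]
    return o+d*(z-o[2])/d[2]
E
python3 - <<'E'
from h import *
im=cv2.imread("pics/top0.png");cv2.imwrite("pics/crop1.png",cv2.resize(im[100:370,140:400],None,fx=2.2,fy=2.2,interpolation=cv2.INTER_CUBIC))
print(onz("top",322,216,80),onz("top",200,244,60),onz("top",278,156,130),onz("top",375,157,130))
print(env.calibration("wrist")); s=env.state();print(s["eef_pos"],s["tcp_rot"])
E
```

```text
[541.17095624  10.10464133  80.        ] [465.3573902  320.15049072  60.        ] [681.02385811 121.41347003 130.        ] [ 683.16550074 -117.23033079  130.        ]
{'K': array([[371.74918333,   0.        , 329.40540644],
       [  0.        , 371.74918333, 245.73428988],
       [  0.        ,   0.        ,   1.        ]]), 'pose': array([[ 3.51126020e-01, -9.05881162e-01, -2.36832931e-01,
         2.86575556e+02],
       [-9.36327691e-01, -3.39441623e-01, -8.98322866e-02,
        -5.61368053e+02],
       [ 9.86421675e-04,  2.53295685e-01, -9.67388403e-01,
         3.85230177e+02],
       [ 0.00000000e+00,  0.00000000e+00,  0.00000000e+00,
         1.00000000e+00]])}
[ 219.50372786 -585.21934445  214.68465932] [3.14143305e+00 2.02980993e-05 3.58860572e-01]
```

View pics/crop1.png

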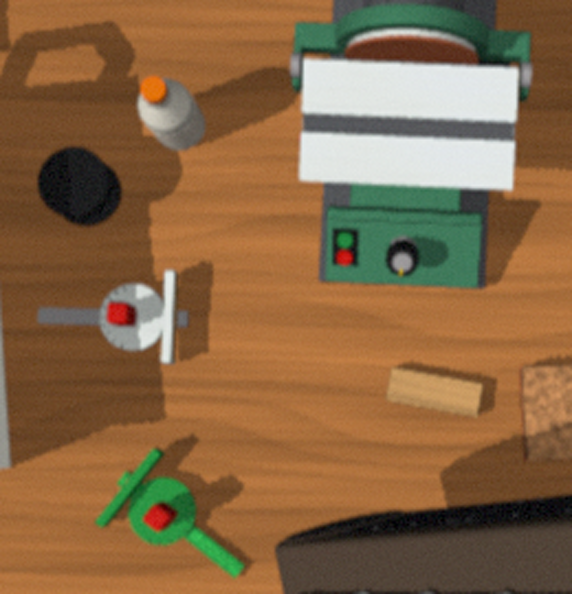

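The crop shows the aluminium gauge, with its red grip at top pixel (194.5,243) and its bar pointing left. The knob is on the green panel at (323,217). The table's corners are at (278,127), (376,130.5), (373,186) and (276,182). The choice is confirmed, so I'm moving over the sander for a wrist view.

Call:
carry_out(
  series=[
    [0.3, 0.8, 0.3, -0.23],
    [0.4, 0.8, 0.3, -0.23],
    [0.4, 0.8, 0.3, -0.23],
    [0.4, 0.8, 0.3, -0.23],
    [0.4, 0.8, 0.3, -0.23],
  ],
)

```text
t: 1.1
eef_pos: [314.9, -383.6, 290.3]
tcp_rot: [3.141, -0.0, 0.237]
ft_force: [0.6, 0.0, 0.3]
opening: 0.998
grip_force: 0.0
```

Call:
carry_out(
  series=[
    [0.5, 0.8, 0.1, -0.23],
    [0.5, 0.8, 0.1, -0.23],
    [0.5, 0.8, 0.1, -0.23],
    [0.5, 0.8, 0, -0.23],
    [0.5, 0.8, 0, -0.23],
  ],
)

```text
t: 1.6
eef_pos: [440.2, -183.4, 305.1]
tcp_rot: [3.141, -0.001, 0.117]
ft_force: [1.0, -0.1, 1.0]
opening: 0.998
grip_force: 0.0
```

Call:
carry_out(
  series=[
    [0.5, 0.8, 0, -0.23],
    [0.5, 0.8, 0, -0.23],
    [0.5, 0.8, 0, -0.23],
    [0.4, 0.7, 0, -0.23],
    [0.3, 0.5, 0, -0.23],
  ],
)

```text
t: 2.1
eef_pos: [550.3, -2.8, 304.7]
tcp_rot: [-3.141, -0.0, -0.002]
ft_force: [-0.3, -0.8, -0.9]
opening: 1.001
grip_force: 0.0
```

```bash
python3 - <<'E'
from h import *
s=env.state();print(s["eef_pos"],s["tcp_rot"],np.abs(s["qvel"]).max())
c=env.calibration("wrist");im=env.read_camera("wrist");cv2.imwrite("pics/w1.png",im[:,:,::-1])
np.savez("w1.npz",K=c["K"],pose=c["pose"])
for l in("mitre_gauge","knob_grip","slot_mid","table_front"):
    print(l,[(round(d["position"][1]*640),round(d["position"][0]*480),round(d["conf"],2)) for d in env.look_for("wrist",l)])
E
```

```text
[550.32109462  -2.80040731 304.65548967] [-3.14148248e+00 -2.02894092e-04 -2.00889358e-03] 0.7151216614023117
mitre_gauge [(79, 265, 0.57)]
knob_grip [(319, 224, 0.94), (45, 61, 0.35)]
slot_mid [(320, 71, 0.64)]
table_front [(320, 75, 0.96), (633, 126, 0.59)]
```

View pics/w1.png

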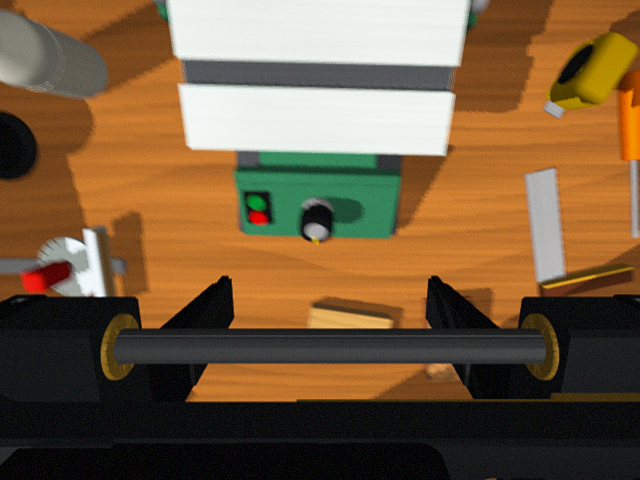

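The wrist view shows the table's front strip with corners at about (179,84), (455,95), (448,154) and (188,147), and the knob at (317,220). I'll fit the sander pose and tilt from the corners in all three views.

```bash
cat > fit.py <<'E'
from h import *
from scipy.optimize import least_squares
def quads(im):
    hsv=cv2.cvtColor(im,cv2.COLOR_RGB2HSV); m=((hsv[...,1]<40)&(hsv[...,2]>150)).astype(np.uint8)
    out=[]
    for c in cv2.findContours(m,cv2.RETR_EXTERNAL,cv2.CHAIN_APPROX_NONE)[0]:
        if cv2.contourArea(c)<1500: continue
        for e in np.linspace(.01,.08,15):
            a=cv2.approxPolyDP(cv2.convexHull(c),e*cv2.arcLength(c,True),True)
            if len(a)<=4: break
        q=a[:,0].astype(float)
        if len(q)!=4: continue
        # refine: fit a line to the contour points near each side
        L=[];p=c[:,0].astype(float)
        for i in range(4):
            A,B=q[i],q[(i+1)%4];d=(B-A)/np.linalg.norm(B-A);n=np.array([-d[1],d[0]])
            t=(p-A)@d;w=np.linalg.norm(B-A);s=p[(abs((p-A)@n)<4)&(t>.1*w)&(t<.9*w)]
            vx,vy,x,y=cv2.fitLine(s.astype(np.float32),cv2.DIST_HUBER,0,.01,.01).ravel();L.append(np.cross([x,y,1],[x+vx,y+vy,1]))
        r=[np.cross(L[i-1],L[i]) for i in range(4)]
        out.append(np.array([v[:2]/v[2] for v in r]))
    return out
def world(p,P):
    sx,sy,yaw,t=p;P=np.atleast_2d(P).astype(float);dx=P[:,0]-45;dz=P[:,2]-135
    x=45+dx*np.cos(t)-dz*np.sin(t);z=135+dz*np.cos(t)+dx*np.sin(t)
    c,s=np.cos(yaw),np.sin(yaw);return np.c_[sx+c*x-s*P[:,1],sy+s*x+c*P[:,1],z]
def kn(p,x=-161,z=74):
    return np.array([[p[0]+np.cos(p[2])*x,p[1]+np.sin(p[2])*x,z]])
F=[[-85,120,140],[-85,-120,140],[-31,-120,140],[-31,120,140]]
B=[[-9,120,140],[-9,-120,140],[50,-120,140],[50,120,140]]
E
python3 - <<'E'
from fit import *
cal={}
for c in("wrist","top","scene"):
    k=env.calibration(c);im=env.read_camera(c);cv2.imwrite(f"pics/b_{c}.png",im[:,:,::-1])
    cal[c]=k
    print(c,[q.round(1).tolist() for q in quads(im)])
    p=[702,3,0.01,.25];print(proj(c,world(p,F),k).round().tolist(),proj(c,world(p,B),k).round().tolist())
    print([(d["position"][1]*640,d["position"][0]*480,d["conf"]) for d in env.look_for(c,"knob_grip")][:1],proj(c,kn(p),k))
s=env.state();print(s["eef_pos"],s["tcp_rot"])
import pickle;pickle.dump(cal,open("cal.pkl","wb"))
E
```

```text
wrist [[[93.4, 232.4], [103.6, 294.7], [60.2, 294.7], [39.9, 247.8]], [[554.0, 167.8], [563.8, 272.3], [538.0, 280.5], [526.1, 174.6]], [[452.4, 93.0], [443.0, 154.0], [189.0, 148.2], [179.8, 86.0]], [[467.4, -0.0], [456.9, 65.1], [175.9, 58.0], [166.9, -0.0]]]
[[194.0, 151.0], [445.0, 148.0], [454.0, 87.0], [183.0, 90.0]] [[178.0, 63.0], [458.0, 59.0], [469.0, -25.0], [162.0, -21.0]]
[(315.32800000000003, 223.392, 0.65)] [[321.79108042 223.56170687]]
top [[[114.7, 143.9], [147.4, 314.9], [2.7, 329.3], [1.0, 164.7]], [[525.1, -0.7], [492.4, 39.5], [353.5, 35.5], [465.8, 0.4]]]
[[278.0, 183.0], [374.0, 184.0], [375.0, 162.0], [278.0, 161.0]] [[278.0, 152.0], [375.0, 153.0], [375.0, 128.0], [278.0, 128.0]]
[] [[325.44047238 216.46280598]]
scene [[[552.5, 307.9], [639.0, 358.6], [639.0, 479.0], [526.9, 479.0]], [[441.7, 237.3], [387.4, 314.8], [339.8, 285.3], [394.9, 216.6]], [[521.1, 72.1], [474.5, 155.5], [405.9, 127.6], [397.0, 86.5]], [[611.6, 41.8], [641.6, 54.4], [625.0, 112.5], [580.5, 92.6]]]
[[393.0, 218.0], [341.0, 288.0], [360.0, 298.0], [412.0, 225.0]] [[419.0, 228.0], [368.0, 302.0], [390.0, 313.0], [441.0, 237.0]]
[(341.63200000000006, 238.99200000000002, 0.67)] [[341.44050898 241.68246321]]
[549.30415026  -5.8598553  304.82507767] [ 3.14143041e+00 -1.99435680e-04 -3.40054308e-03]
```

```bash
cat >> fit.py <<'E'
def solve(obs,cal,p0,bias=True):
    # obs: list of (cam, model point, pixel, weight)
    def r(p):
        return np.concatenate([w*(proj(c,world(p,P),cal[c])[0]-px) for c,P,px,w in obs])
    s=least_squares(r,p0,loss="soft_l1");return s.x,r(s.x)
E
python3 - <<'E'
from fit import *
import pickle;cal=pickle.load(open("cal.pkl","rb"))
W=list(zip(["wrist"]*6,F+B[:2],[[189,148.2],[443,154],[452.4,93],[179.8,86],[175.9,58],[456.9,65.1]],[1]*6))
S=list(zip(["scene"]*4,[F[0],F[1],B[2],B[3]],[[394.9,216.6],[339.8,285.3],[387.4,314.8],[441.7,237.3]],[1]*4))
T=list(zip(["top"]*4,[B[3],B[2],F[1],F[0]],[[278.2,127.3],[375.9,130.5],[373.2,186.4],[275.9,182.3]],[1]*4))
for o in(W,S,T,W+S+T,W+T):
    p,r=solve(o,cal,[702,3,-.02,.2]);print(p.round(3),"rms",round((r**2).mean()**.5,2),kn(p).round(1))
# knob by dark segmentation in wrist
im=cv2.imread("pics/b_wrist.png");print(proj("wrist",kn(p),cal["wrist"]))
print(onz("wrist",317,220,80,cal["wrist"]))
# gauge
for c in("scene","top"):
  hsv=cv2.cvtColor(cv2.imread(f"pics/b_{c}.png"),cv2.COLOR_BGR2HSV)
  m=(((hsv[...,0]<6)|(hsv[...,0]>174))&(hsv[...,1]>180)&(hsv[...,2]>90)).astype(np.uint8)
  n,_,st,ce=cv2.connectedComponentsWithStats(m);print(c,[(ce[i].round(1).tolist(),st[i,4]) for i in range(1,n) if st[i,4]>15])
E
```

```text
[ 7.01385e+02  3.37400e+00 -2.50000e-02  2.14000e-01] rms 0.13 [[540.4   7.4  74. ]]
[ 7.0183e+02  9.1000e-01 -2.3000e-02  1.9400e-01] rms 0.82 [[540.9   4.6  74. ]]
[ 6.99025e+02  3.48800e+00 -2.00000e-02  1.58000e-01] rms 0.19 [[538.1   6.7  74. ]]
[ 7.01247e+02  3.33600e+00 -2.50000e-02  2.16000e-01] rms 0.61 [[540.3   7.3  74. ]]
[ 7.01279e+02  3.39200e+00 -2.50000e-02  2.14000e-01] rms 0.41 [[540.3   7.4  74. ]]
[[316.37004354 224.18133529]]
[546.12550643   6.41132859  80.        ]
scene [([310.8, 130.4], np.int32(92)), ([387.6, 154.0], np.int32(67)), ([357.6, 226.6], np.int32(31))]
top [([194.3, 242.2], np.int32(90)), ([211.8, 334.7], np.int32(89))]
```

The fit is good: the tilt is about 0.214 rad, the knob is at (540,7,74) and the sander yaw is -0.025. That means roughly 184° of clockwise knob turning. I'll ratchet in ±30° strokes with the fingers partly open.

Call:
carry_out(
  series=[
    [-0.05, 0.05, -0.4, 1],
    [-0.05, 0.05, -0.4, 1],
    [-0.05, 0.05, -0.4, 1],
    [-0.05, 0.05, -0.4, 1],
    [-0.03, 0.06, -0.4, 0.8],
  ],
  fingers=-0.26,
)

```text
t: 3.15
eef_pos: [537.7, 7.5, 204.1]
tcp_rot: [3.141, -0.0, 0.504]
ft_force: [-0.1, 1.4, -0.1]
opening: 0.654
grip_force: 0.0
```

Call:
carry_out(
  series=[
    [0, 0, -0.7, 0],
    [0, 0, -0.7, 0],
    [0, 0, -0.5, 0],
    [0, 0, -0.3, 0],
    [0, 0, 0, 0],
  ],
)

```text
t: 3.65
eef_pos: [537.1, 7.5, 93.0]
tcp_rot: [-3.14, 0.003, 0.5]
ft_force: [-0.0, -0.1, 1.0]
opening: 0.629
grip_force: 0.0
```

```bash
python3 - <<'E'
from h import *
s=env.state();print(s["eef_pos"],s["tcp_rot"],s["opening"],s["ft_force"],s["joints"])
k=env.calibration("wrist");im=env.read_camera("wrist");cv2.imwrite("pics/w2.png",im[:,:,::-1])
E
```

```text
[537.08846988   7.52757606  92.97679233] [-3.13975356e+00  2.77891073e-03  4.99636380e-01] 0.6288126490013193 [-0.01141613 -0.06631817  1.01474742] [-1.08941128e-01  5.29777781e-01  1.89521015e+00 -1.21020986e-04
  7.19936133e-01  9.62312496e-01]
```

View pics/w2.png

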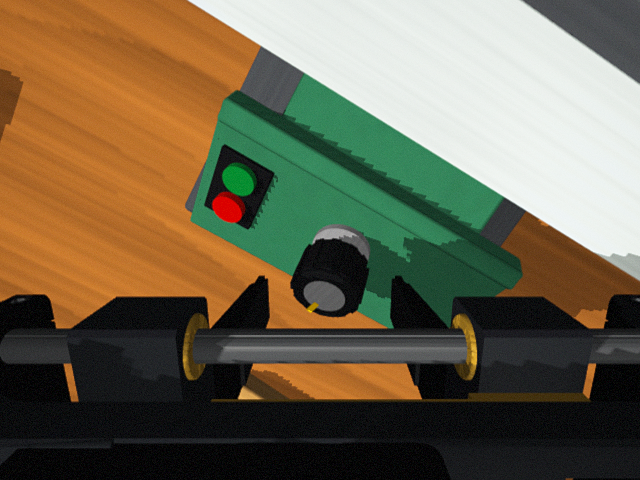

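The knob sits centred between the fingertips, with its top at (325,295) and a yellow mark at (313,308). Next I go down, close and make the first stroke.

Call:
carry_out(
  series=[
    [0, 0, -0.3, 0],
    [0, 0, -0.26, 0],
    [0, 0, 0, 0],
    [0, 0, 0, 0],
    [0, 0, 0, 0],
  ],
)

```text
t: 4.2
eef_pos: [538.3, 7.8, 67.3]
tcp_rot: [3.141, -0.001, 0.5]
ft_force: [-0.9, -0.2, 0.2]
opening: 0.632
grip_force: 0.0
```

Call:
carry_out(
  series=[
    [0, 0, 0, 0],
    [0, 0, 0, 0],
    [0, 0, 0, 0],
    [0, 0, 0, 0],
    [0, 0, 0, -0.5],
  ],
  fingers=1,
)

```text
t: 4.7
eef_pos: [538.0, 8.0, 66.9]
tcp_rot: [3.142, -0.0, 0.448]
ft_force: [-1.3, 2.1, 4.2]
opening: 0.425
grip_force: 29.2
```

Call:
carry_out(
  series=[
    [0, 0, 0, -0.8],
    [0, 0, 0, -0.8],
    [0, 0, 0, -0.8],
    [0, 0, 0, -0.8],
    [0, 0, 0, -0.8],
  ],
)

```text
t: 5.2
eef_pos: [537.7, 8.8, 66.6]
tcp_rot: [-3.141, 0.0, 0.026]
ft_force: [-1.7, 7.7, 1.9]
opening: 0.393
grip_force: 29.9
```

Call:
carry_out(
  series=[
    [0, 0, 0, -1],
    [0, 0, 0, -1],
    [0, 0, 0, -1],
    [0, 0, 0, -1],
    [0, 0, 0, -1],
  ],
)

```text
t: 5.7
eef_pos: [537.0, 10.3, 67.5]
tcp_rot: [-3.14, 0.003, -0.498]
ft_force: [-0.5, 17.4, 7.9]
opening: 0.415
grip_force: 31.2
```

```bash
cat > tilt.py <<'E'
from fit import *
import pickle,sys
cal=pickle.load(open("cal.pkl","rb"))
im=env.read_camera("scene");top=env.read_camera("top");cv2.imwrite("pics/s_now.png",im[:,:,::-1]);s=env.state()
q=[x for x in quads(im) if 300<x[:,0].mean()<460 and 200<x[:,1].mean()<330]
base=np.array([701.4,3.4,-.025])
def f(px):
    P=[B[3],B[2],F[1],F[0]]
    def r(p): return (proj("scene",world([p[0],p[1],base[2],p[2]],P),cal["scene"])-px).ravel()
    o=least_squares(r,[701,3,.1]);return o.x.round(3),np.abs(o.fun).max().round(2)
for x in q:
    o=sorted(x.tolist(),key=lambda v:v[1]);print(x.round(1).tolist());print("scene tilt",f(np.array([o[1],o[3],o[2],o[0]])))
print(s["t"],s["eef_pos"],s["tcp_rot"],s["opening"],s["ft_force"],s["moment"])
E
python3 tilt.py
```

```text
Traceback (most recent call last):
  File "tilt.py", line 5, in <module>
    q=[x for x in quads(im) if 300<x[:,0].mean()<460 and 200<x[:,1].mean()<330]
                  ~~~~~^^^^
  File "fit.py", line 18, in quads
    vx,vy,x,y=cv2.fitLine(s.astype(np.float32),cv2.DIST_HUBER,0,.01,.01).ravel();L.append(np.cross([x,y,1],[x+vx,y+vy,1]))
              ~~~~~~~~~~~^^^^^^^^^^^^^^^^^^^^^^^^^^^^^^^^^^^^^^^^^^^^^^^
cv2.error: OpenCV(4.12.0) /io/opencv/modules/imgproc/src/linefit.cpp:50: error: (-215:Assertion failed) count > 0 in function 'fitLine2D_wods'
```

Call:
carry_out(
  series=[
    [0, 0, 0, 0],
    [0, 0, 0, 0],
    [0, 0, 0, 0],
    [0, 0, 0, 1],
    [0, 0, 0, 1],
  ],
  fingers=-0.26,
)

```text
t: 6.3
eef_pos: [537.9, 7.5, 66.5]
tcp_rot: [3.141, 0.0, -0.281]
ft_force: [0.1, 0.9, 0.7]
opening: 0.626
grip_force: 0.0
```

Call:
carry_out(
  series=[
    [0, 0, 0, 1],
    [0, 0, 0, 1],
    [0, 0, 0, 1],
    [0, 0, 0, 1],
    [0, 0, 0, 1],
  ],
)

```text
t: 6.8
eef_pos: [537.9, 7.5, 66.4]
tcp_rot: [3.142, 0.0, 0.242]
ft_force: [-0.0, 0.7, 0.4]
opening: 0.628
grip_force: 0.0
```

Call:
carry_out(
  series=[
    [0, 0, 0, 1],
    [0, 0, 0, 1],
    [0, 0, 0, 1],
    [0, 0, 0, 0],
    [0, 0, 0, 0],
  ],
)

```text
t: 7.3
eef_pos: [537.9, 7.6, 66.5]
tcp_rot: [-3.142, 0.0, 0.549]
ft_force: [0.6, -0.3, 0.4]
opening: 0.63
grip_force: 0.0
```

Call:
carry_out(
  series=[
    [0, 0, 0, 0],
    [0, 0, 0, 0],
    [0, 0, 0, 0],
    [0, 0, 0, 0],
    [0, 0, 0, -0.5],
  ],
  fingers=1,
)

```text
t: 7.8
eef_pos: [538.0, 7.8, 66.7]
tcp_rot: [3.141, -0.0, 0.5]
ft_force: [-0.3, 1.2, -0.1]
opening: 0.431
grip_force: 30.0
```

Call:
carry_out(
  series=[
    [0, 0, 0, -0.8],
    [0, 0, 0, -0.8],
    [0, 0, 0, -0.8],
    [0, 0, 0, -0.8],
    [0, 0, 0, -0.8],
  ],
)

```text
t: 8.3
eef_pos: [537.6, 8.7, 66.6]
tcp_rot: [-3.141, 0.001, 0.078]
ft_force: [-4.5, 8.9, 6.0]
opening: 0.395
grip_force: 29.8
```

Call:
carry_out(
  series=[
    [0, 0, 0, -1],
    [0, 0, 0, -1],
    [0, 0, 0, -1],
    [0, 0, 0, -1],
    [0, 0, 0, -1],
  ],
)

```text
t: 8.8
eef_pos: [537.0, 10.2, 67.3]
tcp_rot: [-3.14, 0.003, -0.446]
ft_force: [-7.6, 23.7, 17.7]
opening: 0.412
grip_force: 32.5
```

Call:
carry_out(
  series=[
    [0, 0, 0, 0],
    [0, 0, 0, 0],
    [0, 0, 0, 0],
    [0, 0, 0.8, 0],
    [0, 0, 1, 0],
  ],
  fingers=-0.26,
)

```text
t: 9.3
eef_pos: [537.0, 7.6, 155.9]
tcp_rot: [3.14, 0.005, -0.443]
ft_force: [0.4, 0.2, 0.2]
opening: 0.627
grip_force: 0.0
```

Call:
carry_out(
  series=[
    [0, 0, 1, 1],
    [0, 0, 1, 1],
    [0, 0, 0.9, 1],
    [0, 0, 0, 1],
    [0, 0, 0, 1],
  ],
)

```text
t: 9.8
eef_pos: [538.2, 7.5, 303.1]
tcp_rot: [3.141, -0.003, 0.085]
ft_force: [-0.0, 0.6, 0.2]
opening: 0.63
grip_force: 0.0
```

Call:
carry_out(
  series=[
    [0, 0, 0, 0],
    [0, 0, 0, 0],
    [0, 0, 0, 0],
    [0, 0, 0, 0],
    [0, 0, 0, 0],
  ],
)

```text
t: 10.3
eef_pos: [538.0, 7.8, 301.5]
tcp_rot: [3.142, 0.0, 0.08]
ft_force: [-0.1, -0.5, 0.2]
opening: 0.629
grip_force: 0.0
```

```bash
sed -i 's/        L=\[\];p=c/        if q[:,1].min()>400 or q[:,0].min()<1: continue\n        L=[];p=c/' fit.py
cat > tilt.py <<'E'
from fit import *
s=env.state();k=env.calibration("wrist");im=env.read_camera("wrist");cv2.imwrite("pics/wt.png",im[:,:,::-1])
hsv=cv2.cvtColor(im,cv2.COLOR_RGB2HSV);Q=[]
try: Q=quads(im)
except cv2.error as e: print("err")
print([q.round(1).tolist() for q in Q if q[:,1].mean()<200])
print(s["t"],s["eef_pos"],s["tcp_rot"],s["opening"],s["ft_force"])
p=[701.4,3.4,-.025,0.08]
print(proj("wrist",world(p,F),k).round(1).tolist(),proj("wrist",world(p,B),k).round(1).tolist())
import pickle;pickle.dump({"wrist":k},open("calw.pkl","wb"))
E
python3 tilt.py
```

```text
[[[202.9, 59.2], [482.9, 91.1], [467.3, 154.4], [204.5, 125.2]], [[504.9, -0.0], [489.8, 62.6], [202.0, 29.2], [202.0, -0.0]]]
10.3 [538.00109227   7.76538993 301.50484164] [3.14153426e+00 2.94586651e-04 8.04929310e-02] 0.6290605089003275 [-0.13480232 -0.48110557  0.20179365]
[[201.5, 125.9], [470.6, 155.5], [485.2, 90.7], [201.0, 58.0]] [[200.8, 28.0], [491.6, 62.1], [510.5, -21.6], [200.1, -60.0]]
```

```bash
cat > ft.py <<'E'
from fit import *
import pickle
def tilt(px,cal,yaw=None):
    P=F+B[:2]; px=np.array(px)
    def r(p):  # p: sx,sy,yaw,tilt,inset in mm of the white faces
        i=p[4]; Q=np.array(P,float)+np.array([[i,-i,0],[i,i,0],[-i,i,0],[-i,-i,0],[i,-i,0],[i,i,0]])
        return (proj("wrist",world(p[:4],Q),cal)-px).ravel()
    o=least_squares(r,[701,3,-.025,.1,0]);f=least_squares(lambda t:r([o.x[0],o.x[1],o.x[2],t[0],0]),[.1])
    return o.x.round(4),np.abs(o.fun).max().round(2),f.x
E
python3 - <<'E'
from ft import *
print(tilt([[189,148.2],[443,154],[452.4,93],[179.8,86],[175.9,58],[456.9,65.1]],pickle.load(open("cal.pkl","rb"))["wrist"]))
print(tilt([[204.5,125.2],[467.3,154.4],[482.9,91.1],[202.9,59.2],[202,29.2],[489.8,62.6]],pickle.load(open("calw.pkl","rb"))["wrist"]))
E
```

```text
(array([ 7.013779e+02,  3.369500e+00, -2.480000e-02,  2.126000e-01,
        4.820000e-02]), np.float64(0.25), array([0.2140849]))
(array([ 7.01515e+02,  3.50990e+00, -2.46000e-02,  1.42600e-01,
        8.26000e-02]), np.float64(0.39), array([0.14491681]))
```

So far the tilt has gone from 0.213 to 0.143, so part of each stroke slipped. The side force says the knob lies about 3 mm further in x and 1.7 mm further in y, so I'm re-centring and doing two more strokes.

Call:
carry_out(
  series=[
    [0.03, 0.02, -0.7, 0.85],
    [0.03, 0.014, -0.7, 0.85],
    [0, 0, -0.7, 0.85],
    [0, 0, -0.7, 0.85],
    [0, 0, -0.7, 0.85],
  ],
  fingers=-0.26,
)

```text
t: 10.85
eef_pos: [541.0, 9.5, 125.4]
tcp_rot: [3.141, -0.0, 0.53]
ft_force: [1.0, 0.2, -0.3]
opening: 0.631
grip_force: 0.0
```

Call:
carry_out(
  series=[
    [0, 0, -0.5, 0],
    [0, 0, -0.4, 0],
    [0, 0, -0.34, 0],
    [0, 0, 0, 0],
    [0, 0, 0, 0],
  ],
)

```text
t: 11.35
eef_pos: [541.1, 9.5, 64.9]
tcp_rot: [-3.142, 0.0, 0.526]
ft_force: [0.2, -0.8, 0.1]
opening: 0.626
grip_force: 0.0
```

Call:
carry_out(
  series=[
    [0, 0, 0, 0],
    [0, 0, 0, 0],
    [0, 0, 0, 0],
    [0, 0, 0, 0],
    [0, 0, 0, -0.5],
  ],
  fingers=1,
)

```text
t: 11.85
eef_pos: [541.3, 9.5, 65.3]
tcp_rot: [3.141, -0.001, 0.474]
ft_force: [-1.4, 2.0, 5.7]
opening: 0.431
grip_force: 30.0
```

Call:
carry_out(
  series=[
    [0, 0, 0, -0.8],
    [0, 0, 0, -0.8],
    [0, 0, 0, -0.8],
    [0, 0, 0, -0.8],
    [0, 0, 0, -0.8],
  ],
)

```text
t: 12.35
eef_pos: [542.2, 9.0, 65.0]
tcp_rot: [3.14, -0.003, 0.052]
ft_force: [4.4, -1.2, -3.0]
opening: 0.398
grip_force: 29.9
```

Call:
carry_out(
  series=[
    [0, 0, 0, -1],
    [0, 0, 0, -1],
    [0, 0, 0, -1],
    [0, 0, 0, -1],
    [0, 0, 0, -1],
  ],
)

```text
t: 12.85
eef_pos: [542.2, 8.4, 65.2]
tcp_rot: [3.141, -0.003, -0.471]
ft_force: [-2.9, -8.5, 8.4]
opening: 0.421
grip_force: 30.0
```

Call:
carry_out(
  series=[
    [0, 0, 0, 0],
    [0, 0, 0, 0],
    [0, 0, 0, 0],
    [0, 0, 0, 1],
    [0, 0, 0, 1],
  ],
  fingers=-0.26,
)

```text
t: 13.35
eef_pos: [540.9, 9.7, 64.6]
tcp_rot: [-3.142, 0.0, -0.254]
ft_force: [0.0, 0.2, 0.5]
opening: 0.627
grip_force: 0.0
```

Call:
carry_out(
  series=[
    [0, 0, 0, 1],
    [0, 0, 0, 1],
    [0, 0, 0, 1],
    [0, 0, 0, 1],
    [0, 0, 0, 1],
  ],
)

```text
t: 13.85
eef_pos: [540.9, 9.7, 64.6]
tcp_rot: [-3.142, 0.0, 0.27]
ft_force: [-0.0, 0.3, -0.6]
opening: 0.633
grip_force: 0.0
```

Call:
carry_out(
  series=[
    [0, 0, 0, 1],
    [0, 0, 0, 1],
    [0, 0, 0, 1],
    [0, 0, 0, 0],
    [0, 0, 0, 0],
  ],
)

```text
t: 14.35
eef_pos: [540.9, 9.6, 64.6]
tcp_rot: [-3.142, 0.0, 0.576]
ft_force: [-0.5, 0.5, -0.4]
opening: 0.628
grip_force: 0.0
```

Call:
carry_out(
  series=[
    [0, 0, 0, 0],
    [0, 0, 0, 0],
    [0, 0, 0, 0],
    [0, 0, 0, 0],
    [0, 0, 0, -0.5],
  ],
  fingers=1,
)

```text
t: 14.85
eef_pos: [541.0, 9.5, 64.6]
tcp_rot: [3.141, -0.0, 0.526]
ft_force: [0.4, -0.1, -1.4]
opening: 0.433
grip_force: 30.0
```

Call:
carry_out(
  series=[
    [0, 0, 0, -0.8],
    [0, 0, 0, -0.8],
    [0, 0, 0, -0.8],
    [0, 0, 0, -0.8],
    [0, 0, 0, -0.8],
  ],
)

```text
t: 15.35
eef_pos: [541.3, 9.1, 64.5]
tcp_rot: [3.141, -0.0, 0.105]
ft_force: [1.0, -2.8, -0.3]
opening: 0.399
grip_force: 29.5
```

Call:
carry_out(
  series=[
    [0, 0, 0, -1],
    [0, 0, 0, -1],
    [0, 0, 0, -1],
    [0, 0, 0, -1],
    [0, 0, 0, -1],
  ],
)

```text
t: 15.85
eef_pos: [541.9, 8.6, 64.9]
tcp_rot: [3.141, -0.003, -0.419]
ft_force: [5.2, -11.6, -3.7]
opening: 0.42
grip_force: 30.1
```

Call:
carry_out(
  series=[
    [0, 0, 0, 0],
    [0, 0, 0, 0],
    [0, 0, 0, 0],
    [0, 0, 0.8, 0],
    [0, 0, 1, 0],
  ],
  fingers=-0.26,
)

```text
t: 16.35
eef_pos: [539.9, 9.7, 154.1]
tcp_rot: [3.14, 0.005, -0.416]
ft_force: [1.1, 0.8, 0.5]
opening: 0.627
grip_force: 0.0
```

Call:
carry_out(
  series=[
    [0, 0, 1, 1],
    [0, 0, 1, 1],
    [0, 0, 0.9, 1],
    [0, 0, 0, 1],
    [0, 0, 0, 1],
  ],
)

```text
t: 16.85
eef_pos: [541.1, 9.7, 301.2]
tcp_rot: [3.141, -0.003, 0.112]
ft_force: [0.1, -0.9, -1.2]
opening: 0.634
grip_force: 0.0
```

Call:
carry_out(
  series=[
    [0, 0, 0, 0],
    [0, 0, 0, 0],
    [0, 0, 0, 0],
    [0, 0, 0, 0],
    [0, 0, 0, 0],
  ],
)

```text
t: 17.35
eef_pos: [541.0, 9.5, 299.5]
tcp_rot: [-3.142, 0.0, 0.107]
ft_force: [0.6, -0.7, 0.0]
opening: 0.629
grip_force: 0.0
```

```bash
cat >> tilt.py <<'E'
from ft import tilt
G=[q for q in Q if q[:,1].mean()<200 and np.ptp(q[:,0])>150]
G.sort(key=lambda q:-q[:,1].mean())
def near(P):
    a=proj("wrist",world(p,[P]),k)[0]; v=np.concatenate(G[:2]); return v[np.linalg.norm(v-a,axis=1).argmin()].tolist()
print("TILT",tilt([near(P) for P in F+B[:2]],k))
E
python3 tilt.py
```

```text
[[[206.5, 58.0], [490.7, 98.5], [474.3, 162.7], [204.8, 125.5]], [[515.2, -0.0], [498.0, 70.1], [206.6, 27.6], [208.2, -0.0]]]
17.35 [541.00120451   9.50006055 299.47749906] [-3.14158082e+00  3.44291641e-04  1.06637893e-01] 0.6292716681073319 [ 0.64922971 -0.67592126  0.01910127]
[[205.2, 126.1], [474.1, 163.0], [490.6, 98.8], [206.6, 58.0]] [[207.2, 27.9], [497.8, 70.4], [519.1, -12.5], [209.0, -60.4]]
TILT (array([ 7.01532e+02,  3.53060e+00, -2.46000e-02,  7.33000e-02,
        5.88000e-02]), np.float64(0.4), array([0.07476422]))
```

Each pair of strokes gives a consistent 0.07 rad, and 0.073 remains. One more identical pair.

Call:
carry_out(
  series=[
    [0, 0, -0.7, 0.8],
    [0, 0, -0.7, 0.8],
    [0, 0, -0.7, 0.8],
    [0, 0, -0.7, 0.8],
    [0, 0, -0.7, 0.8],
  ],
  fingers=-0.26,
)

```text
t: 17.9
eef_pos: [541.0, 9.5, 123.5]
tcp_rot: [3.141, -0.0, 0.529]
ft_force: [0.5, -0.8, 0.1]
opening: 0.63
grip_force: 0.0
```

Call:
carry_out(
  series=[
    [0, 0, -0.5, 0],
    [0, 0, -0.4, 0],
    [0, 0, -0.3, 0],
    [0, 0, 0, 0],
    [0, 0, 0, 0],
  ],
)

```text
t: 18.4
eef_pos: [541.2, 9.5, 64.9]
tcp_rot: [3.142, 0.0, 0.526]
ft_force: [-0.0, 1.0, 0.1]
opening: 0.629
grip_force: 0.0
```

Call:
carry_out(
  series=[
    [0, 0, 0, 0],
    [0, 0, 0, 0],
    [0, 0, 0, 0],
    [0, 0, 0, 0],
    [0, 0, 0, -0.5],
  ],
  fingers=1,
)

```text
t: 18.9
eef_pos: [541.3, 9.5, 65.3]
tcp_rot: [3.141, -0.001, 0.474]
ft_force: [-0.8, 1.2, 5.4]
opening: 0.427
grip_force: 30.0
```

Call:
carry_out(
  series=[
    [0, 0, 0, -0.8],
    [0, 0, 0, -0.8],
    [0, 0, 0, -0.8],
    [0, 0, 0, -0.8],
    [0, 0, 0, -0.8],
  ],
)

```text
t: 19.4
eef_pos: [542.1, 9.1, 65.0]
tcp_rot: [3.141, -0.003, 0.053]
ft_force: [4.1, -2.9, -7.4]
opening: 0.396
grip_force: 29.8
```

Call:
carry_out(
  series=[
    [0, 0, 0, -1],
    [0, 0, 0, -1],
    [0, 0, 0, -1],
    [0, 0, 0, -1],
    [0, 0, 0, -1],
  ],
)

```text
t: 19.9
eef_pos: [542.0, 8.4, 65.2]
tcp_rot: [3.141, -0.003, -0.471]
ft_force: [3.2, -9.2, 2.0]
opening: 0.424
grip_force: 30.0
```

Call:
carry_out(
  series=[
    [0, 0, 0, 0],
    [0, 0, 0, 0],
    [0, 0, 0, 0],
    [0, 0, 0, 1],
    [0, 0, 0, 1],
  ],
  fingers=-0.26,
)

```text
t: 20.4
eef_pos: [540.9, 9.7, 64.6]
tcp_rot: [3.142, 0.0, -0.254]
ft_force: [-0.7, -0.1, -0.1]
opening: 0.632
grip_force: 0.0
```

Call:
carry_out(
  series=[
    [0, 0, 0, 1],
    [0, 0, 0, 1],
    [0, 0, 0, 1],
    [0, 0, 0, 1],
    [0, 0, 0, 1],
  ],
)

```text
t: 20.9
eef_pos: [540.9, 9.7, 64.7]
tcp_rot: [-3.142, 0.0, 0.27]
ft_force: [0.4, 0.6, 0.2]
opening: 0.63
grip_force: 0.0
```

Call:
carry_out(
  series=[
    [0, 0, 0, 1],
    [0, 0, 0, 1],
    [0, 0, 0, 1],
    [0, 0, 0, 0],
    [0, 0, 0, 0],
  ],
)

```text
t: 21.4
eef_pos: [541.0, 9.6, 64.7]
tcp_rot: [3.142, -0.0, 0.576]
ft_force: [0.1, 0.6, 0.1]
opening: 0.63
grip_force: 0.0
```

Call:
carry_out(
  series=[
    [0, 0, 0, 0],
    [0, 0, 0, 0],
    [0, 0, 0, 0],
    [0, 0, 0, 0],
    [0, 0, 0, -0.5],
  ],
  fingers=1,
)

```text
t: 21.9
eef_pos: [541.1, 9.5, 64.7]
tcp_rot: [3.141, -0.0, 0.526]
ft_force: [0.3, -0.2, -1.3]
opening: 0.434
grip_force: 30.0
```

Call:
carry_out(
  series=[
    [0, 0, 0, -0.8],
    [0, 0, 0, -0.8],
    [0, 0, 0, -0.8],
    [0, 0, 0, -0.8],
    [0, 0, 0, -0.8],
  ],
)

```text
t: 22.4
eef_pos: [541.3, 9.1, 64.5]
tcp_rot: [3.141, -0.0, 0.105]
ft_force: [1.4, -2.5, -1.3]
opening: 0.399
grip_force: 29.5
```

Call:
carry_out(
  series=[
    [0, 0, 0, -1],
    [0, 0, 0, -1],
    [0, 0, 0, -1],
    [0, 0, 0, -1],
    [0, 0, 0, -1],
  ],
)

```text
t: 22.9
eef_pos: [542.0, 8.6, 64.9]
tcp_rot: [3.141, -0.003, -0.419]
ft_force: [-2.7, -8.4, 3.8]
opening: 0.415
grip_force: 30.0
```

Call:
carry_out(
  series=[
    [0, 0, 0, 0],
    [0, 0, 0, 0],
    [0, 0, 0, 0],
    [0, 0, 0.8, 0],
    [0, 0, 1, 0],
  ],
  fingers=-0.26,
)

```text
t: 23.4
eef_pos: [539.9, 9.7, 154.1]
tcp_rot: [3.14, 0.005, -0.416]
ft_force: [0.6, -0.6, 1.0]
opening: 0.631
grip_force: 0.0
```

Call:
carry_out(
  series=[
    [0, 0, 1, 1],
    [0, 0, 1, 1],
    [0, 0, 0.9, 1],
    [0, 0, 0, 1],
    [0, 0, 0, 1],
  ],
)

```text
t: 23.9
eef_pos: [541.1, 9.7, 301.2]
tcp_rot: [3.141, -0.003, 0.112]
ft_force: [0.6, -0.4, -0.3]
opening: 0.629
grip_force: 0.0
```

Call:
carry_out(
  series=[
    [0, 0, 0, 0],
    [0, 0, 0, 0],
    [0, 0, 0, 0],
    [0, 0, 0, 0],
    [0, 0, 0, 0],
  ],
)

```text
t: 24.4
eef_pos: [541.0, 9.5, 299.5]
tcp_rot: [3.142, 0.0, 0.107]
ft_force: [-0.4, -0.9, 0.4]
opening: 0.628
grip_force: 0.0
```

```bash
python3 tilt.py
```

```text
[[[493.3, 97.5], [478.3, 163.2], [201.4, 125.2], [204.6, 56.2]], [[515.7, -0.0], [499.8, 69.1], [206.0, 26.0], [206.0, -0.0]]]
24.4 [540.99647794   9.48882619 299.48283719] [3.14158894e+00 3.28794322e-04 1.06684481e-01] 0.6275478066481227 [-0.42241928 -0.91580607  0.44010437]
[[205.2, 126.1], [474.1, 163.0], [490.6, 98.7], [206.6, 58.0]] [[207.2, 27.9], [497.8, 70.4], [519.1, -12.5], [209.0, -60.4]]
TILT (array([ 7.0151e+02,  3.3849e+00, -2.4800e-02,  7.5000e-03,  6.9300e-02]), np.float64(0.27), array([0.00889009]))
```

The wrist fit puts the tilt at 0.008 rad. I'll check it against the scale from the left side, which is on the way to the gauge.

Call:
carry_out(
  series=[
    [0.1, 0.4, -0.05, 0.93],
    [0.1, 0.4, -0.05, 0.93],
    [0.1, 0.4, -0.05, 0.93],
    [0.1, 0.4, -0.05, 0.93],
    [0.1, 0.4, -0.05, 0.93],
  ],
)

```text
t: 24.95
eef_pos: [566.1, 110.3, 287.0]
tcp_rot: [3.142, 0.0, 0.598]
ft_force: [0.1, -1.1, 0.1]
opening: 0.629
grip_force: 0.0
```

Call:
carry_out(
  series=[
    [0.1, 0.4, -0.1, 0.93],
    [0.1, 0.4, -0.1, 0.93],
    [0.1, 0.4, -0.1, 0.93],
    [0.1, 0.4, -0.1, 0.93],
    [0.1, 0.4, -0.1, 0.93],
  ],
)

```text
t: 25.45
eef_pos: [591.2, 210.3, 261.8]
tcp_rot: [-3.142, 0.0, 1.085]
ft_force: [0.4, -0.4, 0.3]
opening: 0.63
grip_force: 0.0
```

Call:
carry_out(
  series=[
    [0.1, 0.4, -0.1, 0.93],
    [0.1, 0.4, -0.1, 0.93],
    [0.1, 0.4, -0.1, 0.93],
    [0.1, 0.3, -0.1, 0.96],
    [0, 0, 0, 0],
  ],
)

```text
t: 25.95
eef_pos: [610.9, 285.8, 241.0]
tcp_rot: [-3.14, 0.0, 1.477]
ft_force: [-0.7, -0.7, -0.5]
opening: 0.628
grip_force: 0.0
```

```bash
python3 - <<'E'
from h import *
s=env.state();print(s["eef_pos"],s["tcp_rot"])
k=env.calibration("wrist");im=env.read_camera("wrist");cv2.imwrite("pics/w3.png",im[:,:,::-1])
import pickle;pickle.dump(k,open("cal3.pkl","wb"))
for l in("sander_table","mitre_gauge","gauge_grip"):
    print(l,[(round(d["position"][1]*640),round(d["position"][0]*480),round(d["conf"],2)) for d in env.look_for("wrist",l)])
E
```

```text
[610.90168539 285.82768144 240.97087121] [-3.14041011e+00  3.78091888e-04  1.47668812e+00]
sander_table [(407, 388, 0.72)]
mitre_gauge [(189, 188, 0.74), (21, 237, 0.68), (411, 391, 0.5)]
gauge_grip [(189, 186, 0.96), (18, 235, 0.88)]
```

View pics/w3.png

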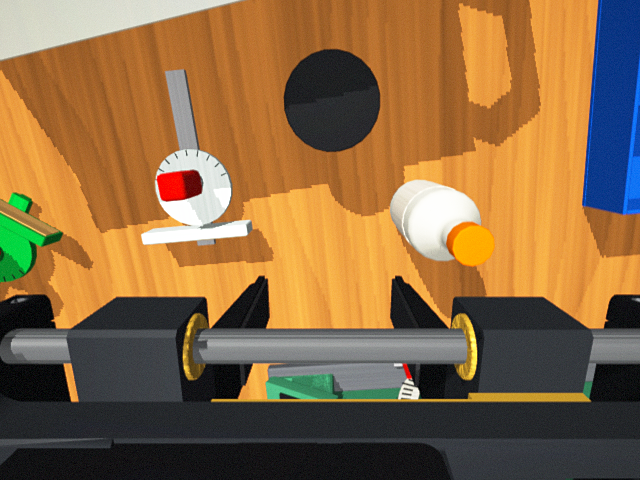

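The gauge is at (190,188), with its bar running from (176,70) to (205,243). The scale is just visible at (408,388), below the finger rod, so I'm enlarging it.

```bash
python3 - <<'E'
from h import *
im=cv2.imread("pics/w3.png")
a=cv2.resize(im[355:405,370:450],None,fx=9,fy=9,interpolation=cv2.INTER_CUBIC)
cv2.imwrite("pics/w3c.png",a)
E
```

```text
(no output)
```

View pics/w3c.png

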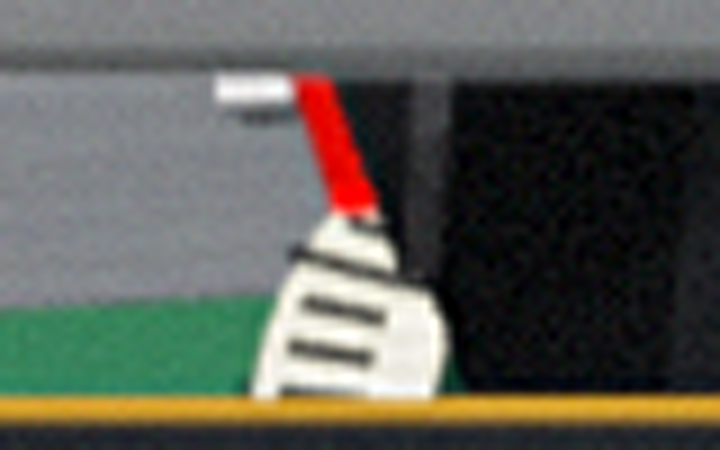

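The long tick sits about one tick spacing from the red tip, at crop (350,268) versus (355,212). The view is oblique, so that could be parallax or a real 5° error. I'll settle it by touching the table lightly with shut fingers, front and rear, and comparing heights.

Call:
carry_out(
  series=[
    [0.02, -0.37, 0, -0.95],
    [0.02, -0.37, 0, -0.95],
    [0.02, -0.37, 0, -0.95],
    [0.02, -0.37, 0, -0.95],
    [0.02, -0.37, 0, -0.95],
  ],
  fingers=1,
)

```text
t: 26.65
eef_pos: [615.9, 190.4, 242.8]
tcp_rot: [3.141, -0.0, 0.97]
ft_force: [1.3, 0.1, -0.7]
opening: 0.269
grip_force: 0.0
```

Call:
carry_out(
  series=[
    [0.03, -0.38, 0, -0.95],
    [0.03, -0.38, 0, -0.95],
    [0.03, -0.38, 0, -0.95],
    [0.03, -0.38, 0, -0.95],
    [0.03, -0.38, 0, -0.95],
  ],
)

```text
t: 27.15
eef_pos: [623.3, 95.4, 242.8]
tcp_rot: [3.141, -0.001, 0.472]
ft_force: [0.3, -0.1, 1.1]
opening: 0.004
grip_force: 0.0
```

Call:
carry_out(
  series=[
    [0.03, -0.38, -0.3, -0.96],
    [0.03, -0.38, -0.3, -0.96],
    [0.03, -0.38, -0.3, -0.96],
    [0.03, -0.37, -0.4, -0.96],
    [0, -0.36, -0.35, -0.96],
  ],
)

```text
t: 27.65
eef_pos: [629.2, 1.9, 159.5]
tcp_rot: [3.141, -0.001, -0.03]
ft_force: [0.5, 0.4, 0.3]
opening: 0.005
grip_force: 0.0
```

Call:
carry_out(
  series=[
    [0, 0, -0.05, 0],
    [0, 0, -0.03, 0],
    [0, 0, 0, 0],
    [0, 0, 0, 0],
    [0, 0, 0, 0],
  ],
)

```text
t: 28.15
eef_pos: [629.7, 4.1, 156.4]
tcp_rot: [3.141, -0.001, -0.022]
ft_force: [0.2, -0.4, 0.5]
opening: 0.003
grip_force: 0.0
```

Call:
carry_out(
  series=[
    [0, 0, -0.04, 0],
    [0, 0, -0.04, 0],
    [0, 0, -0.04, 0],
    [0, 0, -0.03, 0],
    [0, 0, 0, 0],
  ],
)

```text
t: 28.65
eef_pos: [629.4, 3.5, 147.8]
tcp_rot: [3.142, 0.001, -0.023]
ft_force: [-0.7, 0.1, 0.7]
opening: 0.005
grip_force: 0.0
```

Call:
carry_out(
  series=[
    [0, 0, -0.03, 0],
    [0, 0, -0.03, 0],
    [0, 0, -0.03, 0],
    [0, 0, -0.03, 0],
    [0, 0, 0, 0],
  ],
)

```text
t: 29.15
eef_pos: [629.4, 3.5, 141.9]
tcp_rot: [3.142, 0.0, -0.023]
ft_force: [-0.1, -0.8, 0.2]
opening: 0.007
grip_force: 0.0
```

Call:
carry_out(
  series=[
    [0, 0, -0.02, 0],
    [0, 0, -0.02, 0],
    [0, 0, -0.02, 0],
    [0, 0, 0, 0],
    [0, 0, 0, 0],
  ],
)

```text
t: 29.65
eef_pos: [629.6, 3.5, 140.2]
tcp_rot: [3.141, -0.001, -0.023]
ft_force: [-2.9, 0.4, 10.1]
opening: 0.007
grip_force: 4.7
```

Call:
carry_out(
  series=[
    [0, 0, 0.24, 0],
    [0.5, 0, 0, 0],
    [0.5, 0, 0, 0],
    [0.5, 0, 0, 0],
    [0, 0, 0, 0],
  ],
)

```text
t: 30.15
eef_pos: [706.6, 3.4, 151.3]
tcp_rot: [3.141, -0.002, -0.023]
ft_force: [-0.1, 0.1, -1.0]
opening: 0.005
grip_force: 0.0
```

Call:
carry_out(
  series=[
    [0, 0, -0.12, 0],
    [0, 0, -0.06, 0],
    [0, 0, -0.02, 0],
    [0, 0, 0, 0],
    [0, 0, 0, 0],
  ],
)

```text
t: 30.65
eef_pos: [704.4, 3.5, 141.5]
tcp_rot: [3.141, -0.0, -0.023]
ft_force: [-0.0, -0.4, 0.1]
opening: 0.004
grip_force: 0.0
```

Call:
carry_out(
  series=[
    [0, 0, -0.02, 0],
    [0, 0, -0.02, 0],
    [0, 0, 0, 0],
    [0, 0, 0, 0],
    [0, 0, 0, 0],
  ],
)

```text
t: 31.15
eef_pos: [704.6, 3.5, 140.3]
tcp_rot: [3.141, -0.001, -0.023]
ft_force: [-3.1, -0.1, 7.0]
opening: 0.009
grip_force: 3.8
```

Front and rear contacts are both at 140.2–140.3 mm, so the table is level within about 0.2°. Next is the gauge pose.

```bash
python3 - <<'E'
from h import *
import pickle
k=pickle.load(open("cal3.pkl","rb"))
a=onz("wrist",176,70,9.5,k);b=onz("wrist",206,242,9.5,k);m=(a+b)/2;d=(a-b);print(a,b,np.linalg.norm(d),np.arctan2(d[1],d[0]),m)
u=d[:2]/np.linalg.norm(d[:2]);print("grip",m[:2]-20*u)
ct,cs=env.calibration("top"),env.calibration("scene")
# grip top/side centroid triangulation (visible-part centroid approx on axis, z~65)
print(onz("top",194.3,242.2,68,ct),onz("scene",387.6,154,62,cs))
s=env.state();print(s["eef_pos"],s["joints"])
E
```

```text
[473.10032167 444.46040269   9.5       ] [471.39740501 267.38893437   9.5       ] 177.07965669649712 1.561179508367403 [472.24886334 355.92466853   9.5       ]
grip [472.05652994 335.92559335]
[468.95904058 333.07901075  68.        ] [482.35727361 324.7526685   62.        ]
[704.55649195   3.48372083 140.31637835] [-8.86678714e-02  6.75009130e-01  1.41881055e+00 -1.71062398e-04
  1.04681602e+00  1.50557306e+00]
```

Call:
carry_out(
  series=[
    [0, 0, 0.8, 0],
    [-0.2, 0.2, 0.8, 0.13],
    [-0.44, 0.64, 0, 0],
    [-0.44, 0.64, 0, 0],
    [-0.44, 0.64, 0, 0],
  ],
  fingers=-0.2,
)

```text
t: 31.65
eef_pos: [627.5, 110.3, 219.5]
tcp_rot: [-3.142, -0.001, -0.01]
ft_force: [0.7, 0.9, -0.4]
opening: 0.369
grip_force: 0.0
```

Call:
carry_out(
  series=[
    [-0.44, 0.64, 0, 0],
    [-0.44, 0.64, 0, 0],
    [-0.44, 0.64, 0, 0],
    [-0.44, 0.64, 0, 0],
    [-0.44, 0.64, 0, 0],
  ],
)

```text
t: 32.15
eef_pos: [517.5, 270.6, 219.4]
tcp_rot: [-3.141, -0.0, -0.01]
ft_force: [1.4, 0.2, 0.3]
opening: 0.599
grip_force: 0.0
```

Call:
carry_out(
  series=[
    [-0.44, 0.64, 0, 0],
    [-0.44, 0.64, 0, 0],
    [-0.04, 0.05, 0, 0],
    [0, 0, 0, 0],
    [0, 0, 0, 0],
  ],
)

```text
t: 32.65
eef_pos: [472.9, 335.4, 219.2]
tcp_rot: [3.141, -0.0, -0.01]
ft_force: [0.1, 0.4, -1.5]
opening: 0.602
grip_force: 0.0
```

```bash
python3 - <<'E'
from h import *
s=env.state();print(s["eef_pos"],s["tcp_rot"],s["opening"])
k=env.calibration("wrist");im=env.read_camera("wrist");cv2.imwrite("pics/w4.png",im[:,:,::-1])
import pickle;pickle.dump(k,open("cal4.pkl","wb"))
hsv=cv2.cvtColor(im,cv2.COLOR_RGB2HSV)
m=(((hsv[...,0]<6)|(hsv[...,0]>174))&(hsv[...,1]>180)&(hsv[...,2]>90)).astype(np.uint8)
n,_,st,ce=cv2.connectedComponentsWithStats(m);print([(ce[i].round(1).tolist(),st[i].tolist()) for i in range(1,n) if st[i,4]>100])
for P in([472,336,72],[472,336,22],[472,446,9.5],[472,266,9.5]):print(P,proj("wrist",[P],k))
E
```

```text
[472.94960737 335.43486264 219.21239613] [ 3.14140734e+00 -2.12750772e-04 -1.01828574e-02] 0.6015577915487655
[([622.2, 146.7], [609, 136, 27, 22, 425]), ([328.5, 230.8], [315, 213, 28, 35, 904])]
[472, 336, 72] [[327.19340512 234.1644604 ]]
[472, 336, 22] [[327.4283249 223.1054808]]
[472, 446, 9.5] [[221.66776592 221.84985012]]
[472, 266, 9.5] [[394.86074112 220.08813832]]
```

View pics/w4.png

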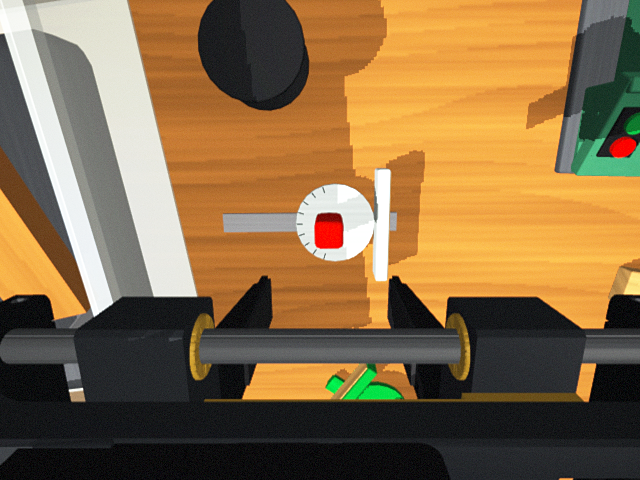

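The gauge is below the open fingers: its bar runs from (223,222) to (396,222) and its grip is at (328,231). That puts the grip at about (471,335) with the bar at 1.561 rad. The bar and head differ clearly from the green look-alike at (390,390). Grasping it now.

Call:
carry_out(
  series=[
    [-0.03, -0.01, -0.9, 0],
    [0, 0, -0.9, 0],
    [0, 0, -0.9, 0],
    [0, 0, -0.5, 0],
    [0, 0, -0.3, 0],
  ],
)

```text
t: 33.2
eef_pos: [471.1, 333.9, 41.7]
tcp_rot: [3.14, 0.003, -0.012]
ft_force: [-0.3, -0.2, -0.6]
opening: 0.601
grip_force: 0.0
```

Call:
carry_out(
  series=[
    [0, 0, -0.06, 0],
    [0, 0, 0, 0],
    [0, 0, 0, 0],
    [0, 0, 0, 0],
    [0, 0, 0, 0],
  ],
)

```text
t: 33.7
eef_pos: [471.3, 335.6, 42.0]
tcp_rot: [-3.141, -0.001, -0.01]
ft_force: [-0.1, 0.5, 0.5]
opening: 0.6
grip_force: 0.0
```

Call:
carry_out(
  series=[
    [0, 0, 0, 0],
    [0, 0, 0, 0],
    [0, 0, 0, 0],
    [0, 0, 0, 0],
    [0, 0, 0, 0],
  ],
  fingers=1,
)

```text
t: 34.2
eef_pos: [471.0, 335.6, 41.2]
tcp_rot: [-3.142, 0.0, -0.01]
ft_force: [0.6, 0.6, 0.0]
opening: 0.274
grip_force: 30.0
```

Gripped: the opening is 26 mm and the force 30 N. Now lifting and carrying it over the slot.

Call:
carry_out(
  series=[
    [0, 0, 0.5, 0],
    [0, 0, 0.9, 0],
    [0, 0, 0.9, 0],
    [0, 0, 0.9, 0],
    [0.1, -0.1, 0.6, 0],
  ],
)

```text
t: 34.7
eef_pos: [475.6, 330.8, 233.8]
tcp_rot: [-3.141, -0.001, -0.009]
ft_force: [1.2, -0.2, -4.7]
opening: 0.272
grip_force: 30.0
```

Call:
carry_out(
  series=[
    [0.3, -0.5, 0, -0.14],
    [0.4, -0.7, 0, 0],
    [0.4, -0.7, 0, 0],
    [0.4, -0.7, 0, 0],
    [0.4, -0.7, 0, 0],
  ],
)

```text
t: 35.2
eef_pos: [571.1, 163.9, 230.4]
tcp_rot: [3.141, 0.002, -0.024]
ft_force: [0.0, -0.0, -4.7]
opening: 0.273
grip_force: 30.0
```

Call:
carry_out(
  series=[
    [0.4, -0.7, 0, 0],
    [0.4, -0.7, 0, 0],
    [0.4, -0.7, 0, 0],
    [0.4, -0.7, 0, 0],
    [0.4, -0.7, 0, 0],
  ],
)

```text
t: 35.7
eef_pos: [671.1, -11.0, 230.2]
tcp_rot: [-3.141, 0.002, -0.025]
ft_force: [0.3, -0.3, -4.6]
opening: 0.272
grip_force: 30.0
```

Call:
carry_out(
  series=[
    [0.2, -0.14, 0, 0],
    [0, 0, 0, 0],
    [0, 0, 0, 0],
    [0, 0, 0, 0],
    [0, 0, 0, 0],
  ],
)

```text
t: 36.2
eef_pos: [680.5, -15.4, 231.3]
tcp_rot: [3.142, 0.0, -0.023]
ft_force: [0.1, 0.2, -5.3]
opening: 0.277
grip_force: 30.0
```

```bash
python3 - <<'E'
from fit import *
s=env.state();print(s["eef_pos"],s["tcp_rot"],s["opening"],s["grip_force"],s["ft_force"])
k=env.calibration("wrist");im=env.read_camera("wrist");cv2.imwrite("pics/w5.png",im[:,:,::-1])
import pickle;pickle.dump(k,open("cal5.pkl","wb"))
p=[701.45,3.4,-.025,0]
for P in([-31,120,140],[-9,120,140],[-31,-120,140],[-9,-120,140]):print(P,proj("wrist",world(p,[P]),k))
z=s["eef_pos"][2]-41.2+9.5
for dx in(-9.5,9.5):
  for dy in(-70,110):print(proj("wrist",[[s["eef_pos"][0]+dx+.025*dy,s["eef_pos"][1]+dy,z]],k))
E
```

```text
[680.54685944 -15.40605145 231.3325621 ] [ 3.14158615e+00  1.32135615e-04 -2.32365037e-02] 0.27658262953324675 29.993588626384735 [ 0.05003583  0.21354788 -5.2793436 ]
[-31, 120, 140] [[138.58810248 263.43130447]]
[-9, 120, 140] [[134.68405208 234.32182249]]
[-31, -120, 140] [[464.06956549 263.90612663]]
[-9, -120, 140] [[466.91471989 234.83962877]]
[[447.99176301 292.85223858]]
[[138.32226068 292.43277065]]
[[449.91300532 261.62175278]]
[[133.19718285 261.15883666]]
```

View pics/w5.png

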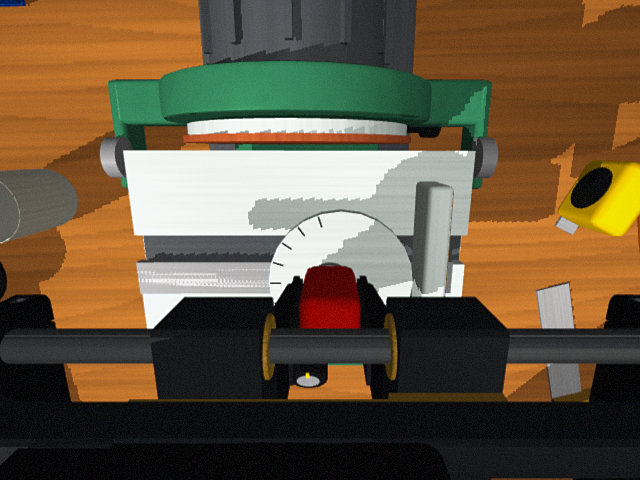

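The bar's edges lie at rows 261–293 and the slot's rear edge at row 235, both within a pixel of the prediction, so the alignment is good. Lowering.

Call:
carry_out(
  series=[
    [0.01, 0, -0.4, 0],
    [0, 0, -0.3, 0],
    [0, 0, -0.2, 0],
    [0, 0, 0, 0],
    [0, 0, 0, 0],
  ],
)

```text
t: 36.75
eef_pos: [681.7, -16.4, 186.7]
tcp_rot: [3.141, -0.001, -0.024]
ft_force: [0.2, -1.0, -4.9]
opening: 0.271
grip_force: 30.0
```

Call:
carry_out(
  series=[
    [0, 0, -0.06, 0],
    [0, 0, -0.06, 0],
    [0, 0, -0.06, 0],
    [0, 0, -0.06, 0],
    [0, 0, 0, 0],
  ],
)

```text
t: 37.25
eef_pos: [681.3, -16.5, 173.6]
tcp_rot: [3.142, 0.001, -0.025]
ft_force: [-0.5, -0.7, -5.5]
opening: 0.275
grip_force: 30.0
```

Call:
carry_out(
  series=[
    [0, 0, -0.02, 0],
    [0, 0, -0.02, 0],
    [0, 0, 0, 0],
    [0, 0, 0, 0],
    [0, 0, 0, 0],
  ],
)

```text
t: 37.75
eef_pos: [681.5, -16.5, 172.2]
tcp_rot: [3.141, -0.0, -0.024]
ft_force: [0.3, -0.8, -5.0]
opening: 0.272
grip_force: 30.0
```

Call:
carry_out(
  series=[
    [0, 0, -0.015, 0],
    [0, 0, -0.015, 0],
    [0, 0, 0, 0],
    [0, 0, 0, 0],
    [0, 0, 0, 0],
  ],
)

```text
t: 38.25
eef_pos: [681.7, -16.5, 171.7]
tcp_rot: [3.141, -0.001, -0.025]
ft_force: [-3.2, 0.7, 5.1]
opening: 0.274
grip_force: 30.0
```

Resting on the table at the expected height. Releasing, lifting and checking.

Call:
carry_out(
  series=[
    [0, 0, 0, 0],
    [0, 0, 0, 0],
    [0, 0, 0, 0],
    [0, 0, 0, 0],
    [0, 0, 0, 0],
  ],
  fingers=-0.2,
)

```text
t: 38.75
eef_pos: [681.5, -16.5, 170.6]
tcp_rot: [3.141, -0.0, -0.024]
ft_force: [0.2, -0.2, 0.7]
opening: 0.59
grip_force: 0.0
```

Call:
carry_out(
  series=[
    [0, 0, 0.3, 0],
    [0, 0, 0.8, 0],
    [0, 0, 0.9, 0],
    [-0.4, 0, 0.5, 0],
    [-0.8, 0, 0, 0],
  ],
)

```text
t: 39.25
eef_pos: [623.1, -16.7, 300.1]
tcp_rot: [3.141, -0.007, -0.024]
ft_force: [-0.1, 0.2, -1.1]
opening: 0.602
grip_force: 0.0
```

Call:
carry_out(
  series=[
    [-0.8, 0, 0, 0],
    [-0.4, 0, 0, 0],
    [0, 0, 0, 0],
    [0, 0, 0, 0],
    [0, 0, 0, 0],
  ],
)

```text
t: 39.75
eef_pos: [562.4, -16.6, 296.0]
tcp_rot: [3.141, -0.001, -0.024]
ft_force: [0.5, 0.2, 0.3]
opening: 0.602
grip_force: 0.0
```

```bash
python3 - <<'E'
from fit import *
s=env.state();print(s["t"],s["eef_pos"],s["tcp_rot"],s["ft_force"])
k=env.calibration("wrist");im=env.read_camera("wrist");cv2.imwrite("pics/w6.png",im[:,:,::-1])
for t in(0,.0075,.02):
  print(t,proj("wrist",world([701.45,3.4,-.025,t],F+B[:2]),k).round(1).tolist())
try: print([q.round(1).tolist() for q in quads(im)])
except cv2.error: pass
p=[701.45,3.4,-.025,0]
print("bar ends",proj("wrist",world(p,[[-20,90,140],[-20,-90,140]]),k).round(1).tolist())
E
```

```text
39.75 [562.42517591 -16.56993964 296.00482633] [ 3.14144836e+00 -7.74800747e-04 -2.44599567e-02] [0.53592416 0.21234423 0.27382577]
0 [[161.4, 170.4], [439.7, 170.5], [444.6, 103.9], [154.0, 103.7], [150.7, 74.8], [446.8, 75.0]]
0.0075 [[161.9, 170.3], [439.4, 170.5], [444.4, 104.0], [154.3, 103.8], [151.0, 75.0], [446.6, 75.2]]
0.02 [[162.7, 170.3], [438.8, 170.4], [444.1, 104.2], [154.8, 104.0], [151.4, 75.2], [446.4, 75.4]]
[[[547.3, 174.4], [560.2, 279.1], [534.3, 288.0], [519.1, 181.9]], [[451.8, -0.0], [439.3, 170.0], [161.9, 170.0], [142.4, -0.0]]]
bar ends [[189.1, 89.4], [409.1, 89.6]]
```

View pics/w6.png

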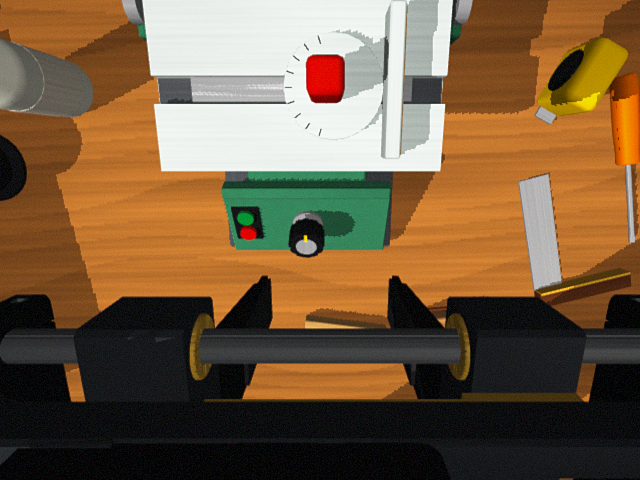

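The bar lies in the slot from column 191 to 411 (189 to 409 predicted for midway), with the head flat on the table. The front edge matches level, and the bystanders in view are where they were. Handing in.

```bash
python3 -c "
from cell import env
print(env.job_done())"
```

```text
the job is handed in; nothing more can be done
None
```

I've handed the job in at about 40 s: the table is level to within about half a degree (checked by touching it front and rear), the mitre gauge is fully down and midway along the slot, and I moved nothing else; no verdict came back.

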